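# Set the desk laminator to its thick setting and start it

### The job

Get the laminator on the desk mat ready for thick card: with the fingertips, push its slide lever away from the start button, past the first click, all the way to the second stop, and only then press the start button down and let it come back up. Push the lever with the outside of the fingers, never between them; do not shove or lift the machine, and leave the pen jar, notebooks and pencil as they lie.

Things in the scene. Friction and masses are not known exactly. Their poses are not given: they have to be found in the camera images.
- laminator: Desktop laminator: white box, grey ends, 350 mm long (its y), 110 mm deep (its x; feed ledge at -x), flat top 66 mm above its origin; 3 to 4 kg, loose on rubber feet (slides if pushed with over 20 to 40 N). Origin: centre of its underside, on the grey mat, 3 mm above the desk; z up. On the top's centre line: button at y = -115 mm, lever slot (black strip) from y = 10 to 100 mm; the rest is flat and free.
- lever_top (a point): Centre of the top of the lever's upright grey paddle, 32 mm above the machine's flat top. The paddle is 34 mm wide along the machine's x and 12 mm thick along its y (the sliding direction); its sides run from 6 mm above the machine's top up to this point, with a thin stem below. Axes as the laminator's.
- lever (a joint): Slide of the lever, m along the laminator's +y (away from the start button): 0 = off (end stop; the start), 0.035 = first detent (click), 0.070 = second stop (hard end stop). It takes about 4 to 5 N to push it out of off or of the first detent; 54 mm along it passes a hump and is drawn on to the second stop and stays; let go short of that, it falls back towards the first detent.
- start_top (a point): Centre of the top of the round start button, 36 mm across, off-white in a low grey round housing near the -y end of the laminator's top; this point moves with it. It is pressed straight down.
- start (a joint): Travel of the start button, m: 0 = up, 0.006 = fully down; about 4 N pushes it fully down; it springs back up.
- jar: Cream ceramic pen jar 80 mm across and 98 mm tall, holding two pens; origin at the centre of its underside. Its pens reach 140 mm up. It stands beyond the button end of the laminator. Leave alone.
- notebook1: Lower of two slim notebooks on the far (+x) side of the laminator, 110 x 170 x 9 mm, origin at the centre of its underside. Leave alone.
- notebook2: Upper notebook, same size, lying on the lower one; origin at the centre of its underside. Leave alone.
- pencil: Black retractable pencil lying flat in front (-x side) of the laminator, 136 mm long (its y), 9 mm thick; origin at the middle of its underside. Leave alone.

How it is judged (in metres and radians):
On the way, in this order (a step that is already met when the one before it is completed fails the run):
1. the lever has been pushed past its first detent and is at the second stop (value of joint lever above 0.066 m), for 0.2 s.
2. the start button is pressed down (value of joint start above 0.0045 m), for 0.05 s.
At the end, for the whole second after the job is handed in: The lever stays at the second stop (within 4 mm of it), the start button is up again (within 1.5 mm), the laminator stands level within 20 mm of where it was, and the jar (upright), notebooks and pencil are within 20 mm of where they were (value of joint lever above 0.066 m and value of joint start below 0.0015 m and distance of each of laminator, jar, notebook1, notebook2, pencil from where it was at the start of the episode below 0.02 m and angle between laminator's own z axis and vertical below 0.03 rad and angle between jar's own z axis and vertical below 0.1 rad and linear speed of laminator below 0.01 m/s); the robot touches nothing.
It fails at once if the start button is pressed before the lever is at the second stop (value of joint start above 0.003 m and value of joint lever below 0.06 m).
It fails at once if the lever is taken between the fingers instead of being pushed (y of the grasp point in the frame of lever_top between -0.004 and 0.004 m and x of the grasp point in the frame of lever_top between -0.022 and 0.022 m and z of the grasp point in the frame of lever_top below 0.014 m).
It fails at once if the laminator is shoved more than 20 mm, lifted or tipped (distance of laminator from where it was at the start of the episode above 0.02 m or angle between laminator's own z axis and vertical above 0.06 rad).
It fails at once if the jar, a notebook or the pencil is displaced or lifted by more than 20 mm, or the jar is tipped (distance of any of jar, notebook1, notebook2, pencil from where it was at the start of the episode above 0.02 m or angle between jar's own z axis and vertical above 0.25 rad).
It also fails if it takes over 40 s, if anything falls off the work surface, if the arm or the gripper's body presses on something with over 40 N, if the wrist force passes 120 N, or if a joint passes its speed limit or range.

### The arm

A 6-joint arm with a two-finger parallel gripper is mounted at the origin on the work surface. World frame = base frame: x ahead of the robot, y to its left, z up, the work surface at z = 0. Lengths are in mm, angles in rad, forces in N, time in s.
With the tool pointing down it reaches from about 275 to 750 mm from the base axis. Payload 10.2 kg.
Tool frame: the origin (TCP) lies at the very end of the fingers, on their centre line; the grasp point (between the pads) lies 19 mm behind it; z points along the fingers, y is the line along which they close (so a half turn about z gives the same grasp; the last joint's range is limited). The gripper opens to 85 mm and grips with 20 to 120 N. Pads are 22 mm wide; open, the fingers measure 114 mm over their backs; the gripper's body (76 mm by 85 mm) begins 54 mm behind the grasp point. The pads swing forward as they close: fully open they stand 13 mm farther back than shut.
Start: joints at [0.928, 0.313, 1.498, -0, 1.331, -0.223], TCP at [213.991, 479.415, 205.094] pointing down, gripper open.
Joint ranges: [-2.94, 2.94], [-0.97, 2.17], [0.19, 2.56], [-1.23, 4.37], [0.02, 3.11], [-2.88, 2.88]. Speed limits (rad/s): [2.39, 2.39, 3.01, 3.14, 3.14, 3.14].

### API

Orientations are given as a unit quaternion [w, x, y, z].
In Python, from rig import ctrl, vision gives the robot as it stands. The module is installed in compiled form; this text tells all that it offers.
- The arm moves only by the tool play_rows, never from a script. Its arguments are lists of equal length, an entry for each row: "translation": the shift along the tool's x, y, z in m, a list of three; "rotation": the turn, a rotation vector about the tool's x, y, z in rad, a list of three; "gripper": the gripper's target within -1 to 1 (shut at 1, half-way at 0, fully open at -1). A call has 1 to 10 rows; each row is the pose to reach, as a shift and turn from the pose commanded when the call began, along the tool's axes at that moment; what a row does not reach only later rows make up. A row lasts 1/8 s, in which the tool goes at most 62.5 mm and 10.7 degrees, less where a joint would pass 70% of its speed; a pose out of reach is approached as far as the arm can. A call with a gripper value outside its range is refused whole. The fingers move at their own pace and stop on an object; "force" is the grip in N (left out, the last holds). Time passes only in rows, so rows that repeat a pose let the fingers close. It gives the time, the measured TCP pose, the force, the opening and the grip force at its end, in the units of the state.
- ctrl.sense(): the state, without advancing time (a new reading comes with each control period).
- vision.capture(name): name is "side" or "top"; returns a dict with "pixels" (480x640x3 uint8, red, green, blue), "vfov" (degrees; the focal length in pixels is half the picture's height over the tangent of half this angle, whatever the lens; pixels are square), "cx", "cy" (the principal point, pixels), "rvec" (rotation vector, rad) and "tvec" (3), from world to camera coordinates, as OpenCV has them. Camera axes: x right, y down, z forward; pixel columns grow to the right and rows downward; lengths in mm; the calibration is good to about 2 mm. A picture is of the moment at which its call begins. There is no depth.
- ctrl.finish_job(): hands the job in; it is judged then, once.
The state is a dict: "time_s": time; "joints": joint angles; "dq": joint speeds; "tau": joint torques, N m; "eef_pos": TCP position; "ee_rot": TCP orientation; "force": force on the tool from outside, world axes, zero at the start; "wrist_torque": the same for the moment, N m; "grip_width": opening from 0.0 (shut) to 1.0 (fully open); "grip_force": force on a finger pad.
Only numpy, scipy, OpenCV 4.12 (cv2) and the standard library are available. Lean on these libraries where they do the work, as an engineer would, in place of code of your own. Each camera call takes 0.05 s, during which the arm holds its last target. There are 200 camera calls.

## Working session

There is one attempt and no reset: what is moved stays moved. The work goes in short steps, Python scripts to look and compute and a tool call to move; the robot and the scene stay as the last step left them, time stands still between calls to the robot, and variables do not carry over. Pictures are saved under pics/ and viewed, at most 10 in all, crops included, and the job is handed in when it is done.

Besides the shell and the picture viewer there is one more tool, called after "Call:" as a command line: name --argument value ..., lists and objects as JSON in quotes. play_rows: Moves the arm, as the interface text tells. Its arguments: {"type":"object","properties":{"translation":{"type":"array"},"rotation":{"type":"array"},"gripper":{"type":"array"},"force":{"type":"number"}},"required":["translation","rotation","gripper"]}

```bash
mkdir -p pics; cat > h.py <<'E'
import numpy as np, cv2
from rig import ctrl, vision
def cam(n):
    c=vision.capture(n); f=240/np.tan(np.radians(c["vfov"])/2)
    c["K"]=np.array([[f,0,c["cx"]],[0,f,c["cy"]],[0,0,1.]]); c["R"]=cv2.Rodrigues(np.array(c["rvec"],float))[0]; c["t"]=np.array(c["tvec"],float).ravel()
    return c
def ray(c,u,v,z):
    d=c["R"].T@np.linalg.inv(c["K"])@[u,v,1]; o=-c["R"].T@c["t"]
    return (o+d*(z-o[2])/d[2]).round(1)
def proj(c,p):
    q=c["K"]@(c["R"]@np.array(p,float)+c["t"]); return (q[:2]/q[2]).round(1)
def save(c,f): cv2.imwrite("pics/"+f,cv2.cvtColor(c["pixels"],cv2.COLOR_RGB2BGR))
E
python3 - <<'E'
from h import *
for n in("top","side"):
    c=cam(n); save(c,n+"1.png"); print(n,(-c["R"].T@c["t"]).round(),c["K"][0,0])
print(ctrl.sense())
E
```

```text
top [475. -73. 860.] 479.8677643886691
side [301. 538. 824.] 568.5790157637153
{'time_s': 0.1, 'joints': array([ 9.27612810e-01,  3.13383432e-01,  1.49831766e+00,  1.56791911e-06,
        1.33098234e+00, -2.23399772e-01]), 'dq': array([-0.00119436, -0.00192369, -0.00329294,  0.00068185, -0.00027964,
        0.00021892]), 'tau': array([ 3.29701834e-03, -4.12896466e+01, -2.60140747e+01, -8.94516256e-05,
        2.98377679e-03,  7.25853579e-05]), 'eef_pos': array([213.83535625, 479.21870636, 204.61410136]), 'ee_rot': array([-2.29679348e-04,  2.08354298e-01,  9.78053265e-01, -4.94671274e-04]), 'force': array([0.21352199, 0.50223266, 0.29868715]), 'wrist_torque': array([ 0.00261686, -0.00621086, -0.01593586]), 'grip_force': 0.0, 'grip_width': 1.0044307497596148}
```

View pics/top1.png

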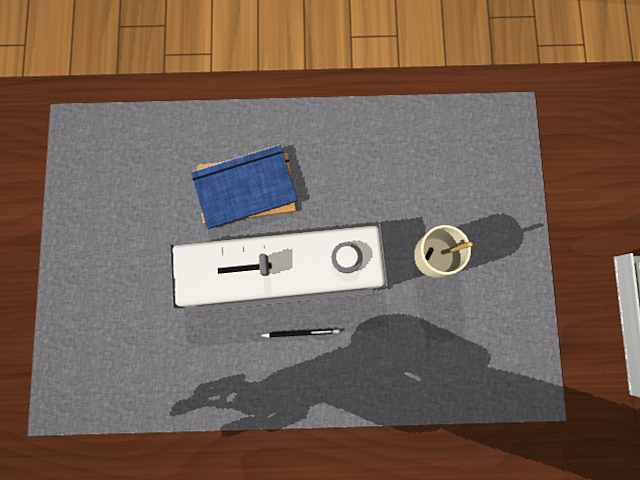

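View pics/side1.png

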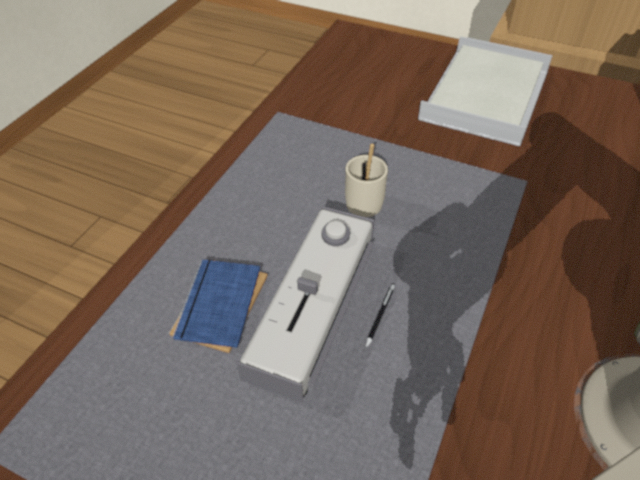

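The top view shows the button at about (347,257), the lever paddle at (264,264), the slot running left to (218,270), and the jar at (442,250). The side view shows the button at (336,230) and the paddle at (309,281). Next I'll measure these.

```bash
python3 - <<'E'
from h import *
c=cam("top"); p=c["pixels"].astype(int)
m=((p.min(2)>170)).astype(np.uint8); m[:200]=0;m[330:]=0;m[:,:165]=0;m[:,395:]=0
m=cv2.morphologyEx(m,cv2.MORPH_OPEN,np.ones((3,3)))
k=max(cv2.findContours(m,0,2)[0],key=cv2.contourArea)
b=cv2.boxPoints(cv2.minAreaRect(k)); q=np.array([ray(c,*x,69) for x in b]); print(b.round(),q,q.mean(0))
print("slot end",ray(c,218,270,69),"button",ray(c,347,257,78),"lever",ray(c,264,264,101))
s=cam("side")
print("side button",ray(s,336,227,78),"lever",ray(s,309,276,101))
def tri(u,v):
    X=cv2.triangulatePoints(c["K"]@np.c_[c["R"],c["t"]],s["K"]@np.c_[s["R"],s["t"]],np.array(u,float),np.array(v,float)).ravel();return (X[:3]/X[3]).round(1)
print(tri((347,257),(336,227)),tri((264,264),(309,276)))
print("jar top",ray(c,442,251,98),"nb",ray(c,245,187,18),"pencil",ray(c,262,335,5),ray(c,342,330,5))
a=cv2.resize(c["pixels"][210:320,165:395],None,fx=3.4,fy=3.4,interpolation=2); b=cv2.resize(s["pixels"][200:400,230:390],None,fx=2.9,fy=2.9,interpolation=2)
cv2.imwrite("pics/a.png",a[...,::-1]); cv2.imwrite("pics/b.png",b[...,::-1])
E
```

```text
[[169. 246.]
 [377. 225.]
 [383. 285.]
 [175. 306.]] [[ 598.9  202.1   69. ]
 [ 625.1 -145.3   69. ]
 [ 524.8 -151.3   69. ]
 [ 499.7  189.5   69. ]] [562.125  23.75   69.   ]
slot end [557.1 120.7  69. ] button [572.1 -93.   78. ] lever [561.4  39.9 101. ]
side button [ 574.6 -102.8   78. ] lever [561.9  33.8 101. ]
[570.4 -92.7  89.7] [559.9  38.6 107.8]
jar top [ 575.3 -245.    98. ] nb [711.7  86.2  18. ] pencil [447.5  58.    5. ] [452.4 -82.3   5. ]
```

View pics/a.png

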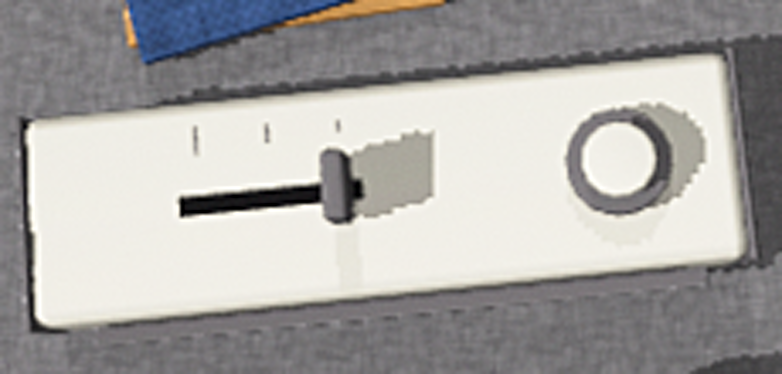

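Call:
play_rows --translation '[[-0.512, -0.29, 0], [-0.512, -0.29, 0], [-0.512, -0.29, 0], [-0.512, -0.29, 0], [-0.512, -0.29, 0], [-0.512, -0.29, 0], [-0.512, -0.29, 0], [-0.512, -0.29, 0], [-0.512, -0.29, 0], [-0.512, -0.29, 0]]' --rotation '[[0, 0, 1.078], [0, 0, 1.078], [0, 0, 1.078], [0, 0, 1.078], [0, 0, 1.078], [0, 0, 1.078], [0, 0, 1.078], [0, 0, 1.078], [0, 0, 1.078], [0, 0, 1.078]]' --gripper '[1, 1, 1, 1, 1, 1, 1, 1, 1, 1]' --force 60

```text
time_s: 1.45
eef_pos: [564.5, 3.1, 204.4]
ee_rot: [-0.0, 0.682, 0.731, -0.0]
force: [-1.1, 0.7, -0.7]
grip_width: 0.001
grip_force: 0.0
```

Call:
play_rows --translation '[[0, 0, 0.05], [0, 0, 0.09], [0, 0, 0.11], [0, 0, 0.122], [0, 0, 0.122], [0, 0, 0.122]]' --rotation '[[0, 0, 0], [0, 0, 0], [0, 0, 0], [0, 0, 0], [0, 0, 0], [0, 0, 0]]' --gripper '[1, 1, 1, 1, 1, 1]'

```text
time_s: 2.2
eef_pos: [563.9, 5.8, 84.1]
ee_rot: [0.001, 0.681, 0.732, 0.0]
force: [0.5, -0.5, 0.9]
grip_width: -0.0
grip_force: 0.0
```

```bash
python3 - <<'E'
from h import *
t,s=cam("top")["pixels"],cam("side")["pixels"]
a=cv2.resize(t[180:320,165:405],(576,336),interpolation=2); b=cv2.resize(s[160:380,230:390],(407,560),interpolation=2)
cv2.imwrite("pics/c.png",a[...,::-1]); cv2.imwrite("pics/d.png",b[...,::-1])
E
```

```text
(no output)
```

View pics/d.png

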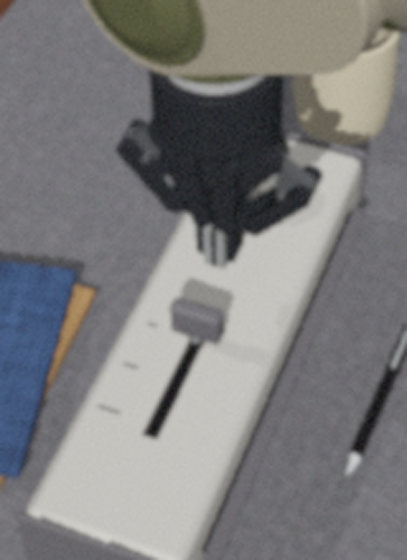

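The fingertips hang just behind the paddle, at about (215,250) in the crop, and are lined up with it at (200,315). I'll push slowly.

Call:
play_rows --translation '[[0.008, 0, 0.002], [0.014, 0, 0.002], [0.02, 0, 0.002], [0.026, 0, 0.002], [0.032, 0, 0.002], [0.038, 0, 0.002], [0.044, 0, 0.002], [0.05, 0, 0.002], [0.056, 0, 0.002], [0.06, 0, 0.002]]' --rotation '[[0, 0, 0], [0, 0, 0], [0, 0, 0], [0, 0, 0], [0, 0, 0], [0, 0, 0], [0, 0, 0], [0, 0, 0], [0, 0, 0], [0, 0, 0]]' --gripper '[1, 1, 1, 1, 1, 1, 1, 1, 1, 1]'

```text
time_s: 3.55
eef_pos: [558.9, 66.2, 81.1]
ee_rot: [-0.0, 0.681, 0.733, -0.0]
force: [-0.3, 0.7, 0.3]
grip_width: 0.0
grip_force: 0.0
```

Call:
play_rows --translation '[[0.005, 0, 0], [0.01, 0, 0], [0.014, 0, 0], [0.018, 0, 0], [0.02, 0, 0], [0.02, 0, 0]]' --rotation '[[0, 0, 0], [0, 0, 0], [0, 0, 0], [0, 0, 0], [0, 0, 0], [0, 0, 0]]' --gripper '[1, 1, 1, 1, 1, 1]'

```text
time_s: 4.3
eef_pos: [557.5, 85.8, 81.1]
ee_rot: [0.0, 0.681, 0.732, -0.0]
force: [-0.2, -0.5, 0.1]
grip_width: 0.002
grip_force: 0.0
```

```bash
python3 - <<'E'
from h import *
s=cam("side")["pixels"]
b=cv2.resize(s[160:400,220:400],(450,600),interpolation=2)
cv2.imwrite("pics/e.png",b[...,::-1])
E
```

```text
(no output)
```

View pics/e.png

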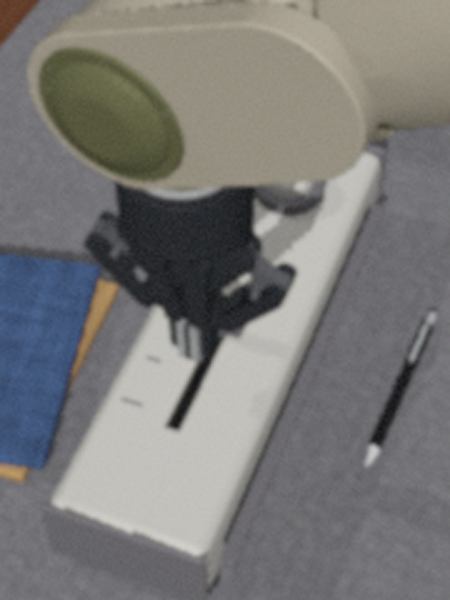

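The side view shows the fingertips at about (190,350) in the crop with no paddle ahead of them, so they may have passed over it. I'll check against the projection and the top view.

```bash
python3 - <<'E'
from h import *
s=cam("side"); t=cam("top")
e=ctrl.sense()["eef_pos"];print(e, proj(s,e),proj(t,e), (proj(s,e)-[220,160])*2.5)
for p in [(561.4,39.9,101),(557,109,101),(571,-93,78)]: print(proj(s,p),proj(t,p))
a=cv2.resize(t["pixels"][180:330,165:405],(800,500),interpolation=2)
cv2.imwrite("pics/f.png",a[...,::-1])
E
```

```text
[557.51123748  85.59781129  81.09974229] [297.5 308.1] [237.8 268.4] [193.75 370.25]
[307.6 278.8] [264. 264.]
[290.5 312.2] [220.5 267.9]
[335.6 231.3] [347.  257.6]
```

View pics/f.png

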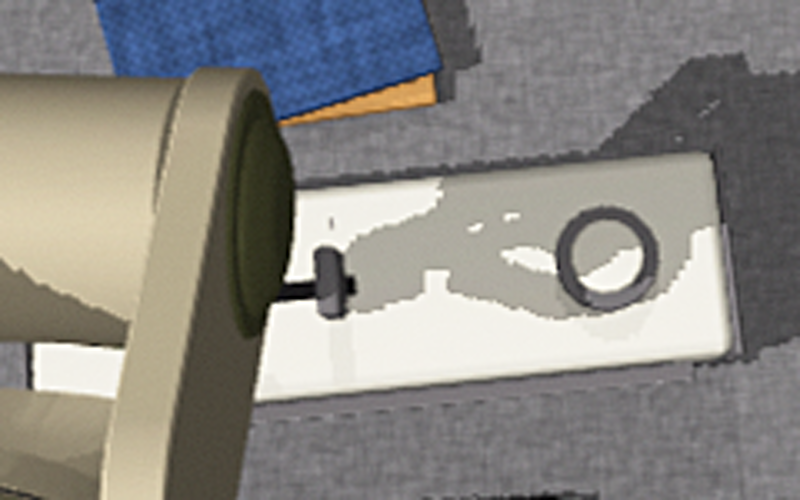

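The top view shows the lever still at off, at about (330,283) in the crop, and the machine hasn't moved. The real fingertips are higher than the nominal TCP. I'll go back over the lever and come down behind it, feeling for the flat top.

Call:
play_rows --translation '[[0, 0, -0.03], [-0.03, 0, -0.04], [-0.08, 0, -0.04], [-0.093, 0, -0.04], [-0.093, 0, -0.03], [-0.093, 0, 0], [-0.093, 0, 0.007], [-0.093, 0, 0.009], [-0.093, 0, 0.009], [-0.093, 0, 0.009]]' --rotation '[[0, 0, 0], [0, 0, 0], [0, 0, 0], [0, 0, 0], [0, 0, 0], [0, 0, 0], [0, 0, 0], [0, 0, 0], [0, 0, 0], [0, 0, 0]]' --gripper '[1, 1, 1, 1, 1, 1, 1, 1, 1, 1]'

```text
time_s: 5.7
eef_pos: [564.7, -7.0, 72.8]
ee_rot: [0.001, 0.681, 0.732, 0.0]
force: [-1.1, 0.3, 0.1]
grip_width: 0.002
grip_force: 0.0
```

```bash
python3 - <<'E'
from h import *
s=cam("side"); t=cam("top")
e=ctrl.sense()["eef_pos"]
for dz in(0,10,20,30): print(e[2]+dz,proj(s,e+[0,0,dz]),(proj(s,e+[0,0,dz])-[250,180])*5,proj(t,e+[0,0,dz]))
b=cv2.resize(s["pixels"][180:300,250:380],None,fx=5,fy=5,interpolation=2)
cv2.imwrite("pics/g.png",b[...,::-1])
E
```

```text
72.59856272061646 [318.5 268.6] [342.5 443. ] [295.  263.3]
82.59856272061646 [318.4 264.8] [342. 424.] [294.5 262.6]
92.59856272061646 [318.3 261. ] [341.5 405. ] [294.  261.9]
102.59856272061646 [318.3 257.2] [341.5 386. ] [293.4 261.2]
```

View pics/g.png

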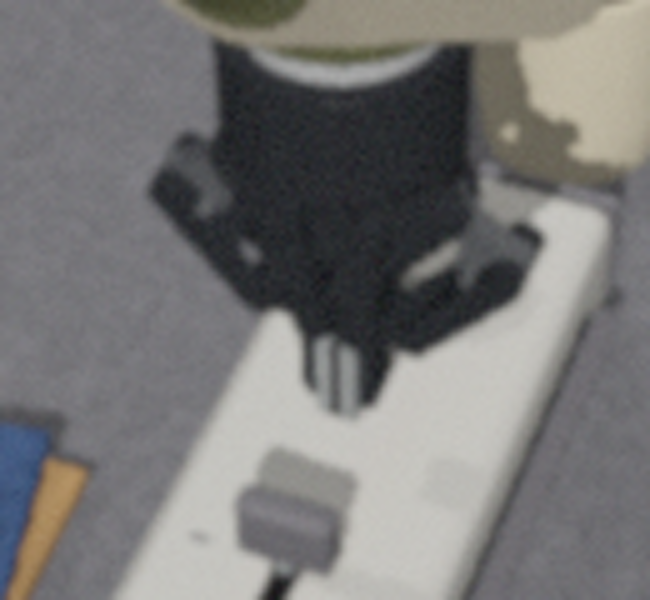

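The side view shows the tips at (348,415) in the crop, against (342,443) projected for the TCP, so they are about 20 mm higher than reported. I'll lower them carefully.

Call:
play_rows --translation '[[0, 0, 0.004], [0, 0, 0.008], [0, 0, 0.01], [0, 0, 0.012], [0, 0, 0.014], [0, 0, 0.014]]' --rotation '[[0, 0, 0], [0, 0, 0], [0, 0, 0], [0, 0, 0], [0, 0, 0], [0, 0, 0]]' --gripper '[1, 1, 1, 1, 1, 1]'

```text
time_s: 6.55
eef_pos: [564.2, -7.0, 57.9]
ee_rot: [-0.0, 0.681, 0.732, -0.0]
force: [0.1, -0.7, 0.4]
grip_width: 0.001
grip_force: 0.0
```

Call:
play_rows --translation '[[0, 0, 0.001], [0, 0, 0.002], [0, 0, 0.003], [0, 0, 0.003]]' --rotation '[[0, 0, 0], [0, 0, 0], [0, 0, 0], [0, 0, 0]]' --gripper '[1, 1, 1, 1]'

```text
time_s: 7.05
eef_pos: [564.2, -7.1, 55.0]
ee_rot: [-0.0, 0.681, 0.732, -0.0]
force: [-0.0, 0.1, 0.2]
grip_width: -0.002
grip_force: 0.0
```

Call:
play_rows --translation '[[0, 0, 0.001], [0, 0, 0.002], [0, 0, 0.003], [0, 0, 0.003]]' --rotation '[[0, 0, 0], [0, 0, 0], [0, 0, 0], [0, 0, 0]]' --gripper '[1, 1, 1, 1]'

```text
time_s: 7.55
eef_pos: [564.2, -7.0, 52.0]
ee_rot: [-0.0, 0.681, 0.732, -0.0]
force: [0.4, -0.8, -0.0]
grip_width: 0.003
grip_force: 0.0
```

Call:
play_rows --translation '[[0, 0, 0.001], [0, 0, 0.002], [0, 0, 0.002]]' --rotation '[[0, 0, 0], [0, 0, 0], [0, 0, 0]]' --gripper '[1, 1, 1]'

```text
time_s: 7.92
eef_pos: [564.2, -7.1, 50.0]
ee_rot: [-0.0, 0.681, 0.732, -0.0]
force: [0.1, -0.5, 0.2]
grip_width: -0.003
grip_force: 0.0
```

Call:
play_rows --translation '[[0, 0, 0.001], [0, 0, 0.002], [0, 0, 0.002]]' --rotation '[[0, 0, 0], [0, 0, 0], [0, 0, 0]]' --gripper '[1, 1, 1]'

```text
time_s: 8.3
eef_pos: [564.2, -7.0, 48.0]
ee_rot: [-0.0, 0.681, 0.732, -0.0]
force: [0.1, 0.1, -0.2]
grip_width: -0.003
grip_force: 0.0
```

```bash
python3 - <<'E'
from h import *
s=cam("side")
e=ctrl.sense()["eef_pos"]
for dz in(0,20): print(e[2]+dz,(proj(s,e+[0,0,dz])-[250,180])*5)
b=cv2.resize(s["pixels"][180:300,250:380],None,fx=5,fy=5,interpolation=2)
cv2.imwrite("pics/k.png",b[...,::-1])
E
```

```text
48.0747989120625 [343.5 487.5]
68.0747989120625 [343.  451.5]
```

View pics/k.png

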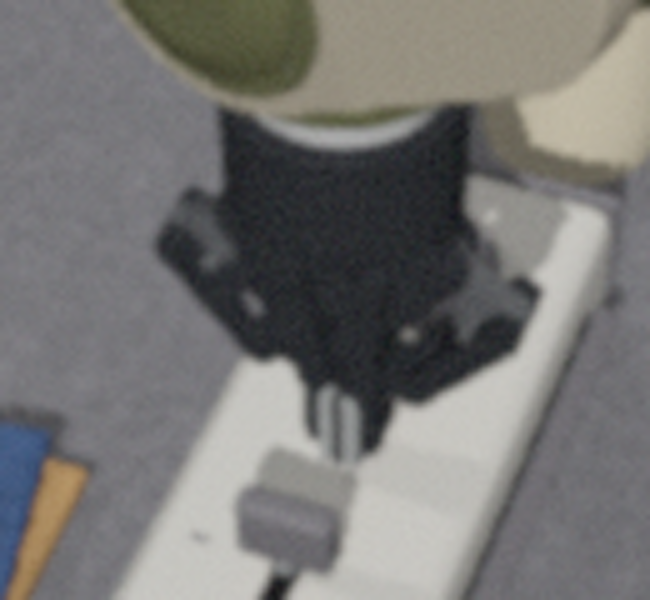

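The tips at (345,462) in the crop are now roughly 8 mm above the flat top, which is a good pushing height. I'll push now and watch the force.

Call:
play_rows --translation '[[0.01, 0, 0], [0.02, 0, 0], [0.024, 0, 0], [0.028, 0, 0], [0.031, 0, 0], [0.034, 0, 0]]' --rotation '[[0, 0, 0], [0, 0, 0], [0, 0, 0], [0, 0, 0], [0, 0, 0], [0, 0, 0]]' --gripper '[1, 1, 1, 1, 1, 1]'

```text
time_s: 9.1
eef_pos: [561.8, 26.9, 48.1]
ee_rot: [0.0, 0.681, 0.732, -0.0]
force: [0.4, -3.4, -0.0]
grip_width: -0.003
grip_force: 1.5
```

Call:
play_rows --translation '[[0.005, 0, 0], [0.01, 0, 0], [0.015, 0, 0], [0.02, 0, 0], [0.025, 0, 0], [0.03, 0, 0], [0.035, 0, 0], [0.04, 0, 0], [0.044, 0, 0], [0.048, 0, 0]]' --rotation '[[0, 0, 0], [0, 0, 0], [0, 0, 0], [0, 0, 0], [0, 0, 0], [0, 0, 0], [0, 0, 0], [0, 0, 0], [0, 0, 0], [0, 0, 0]]' --gripper '[1, 1, 1, 1, 1, 1, 1, 1, 1, 1]'

```text
time_s: 10.35
eef_pos: [558.3, 74.5, 48.1]
ee_rot: [0.0, 0.681, 0.732, -0.0]
force: [-0.4, -4.9, 0.1]
grip_width: -0.001
grip_force: 2.2
```

Call:
play_rows --translation '[[0.004, 0, 0], [0.008, 0, 0], [0.011, 0, 0], [0.013, 0, 0], [0.014, 0, 0], [0.014, 0, 0]]' --rotation '[[0, 0, 0], [0, 0, 0], [0, 0, 0], [0, 0, 0], [0, 0, 0], [0, 0, 0]]' --gripper '[1, 1, 1, 1, 1, 1]'

```text
time_s: 11.1
eef_pos: [557.3, 88.7, 48.1]
ee_rot: [0.0, 0.681, 0.732, 0.0]
force: [-0.9, 0.1, -0.4]
grip_width: -0.003
grip_force: 0.0
```

The force dropped to zero, so the lever snapped to the stop. I'll back off, rise, move above the button and check.

Call:
play_rows --translation '[[-0.02, 0, 0], [-0.03, 0, -0.03], [-0.06, 0, -0.06], [-0.11, 0.001, -0.06], [-0.16, 0.001, -0.06], [-0.183, 0.001, -0.06], [-0.183, 0.001, -0.05], [-0.183, 0.001, -0.03], [-0.183, 0.001, -0.03]]' --rotation '[[0, 0, 0], [0, 0, 0], [0, 0, 0], [0, 0, 0], [0, 0, 0], [0, 0, 0], [0, 0, 0], [0, 0, 0], [0, 0, 0]]' --gripper '[1, 1, 1, 1, 1, 1, 1, 1, 1]'

```text
time_s: 12.22
eef_pos: [570.6, -92.3, 76.5]
ee_rot: [-0.002, 0.68, 0.733, -0.001]
force: [0.3, 0.9, 1.2]
grip_width: -0.003
grip_force: 0.0
```

```bash
python3 - <<'E'
from h import *
t=cam("top")["pixels"];s=cam("side")["pixels"]
a=cv2.resize(t[200:320,165:405],(480,240),interpolation=2); b=cv2.resize(s[180:360,240:400],(320,360),interpolation=2)
w=np.zeros((360,800,3),np.uint8); w[:240,:480]=a; w[:,480:]=b
cv2.imwrite("pics/m.png",w[...,::-1])
E
```

```text
(no output)
```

View pics/m.png

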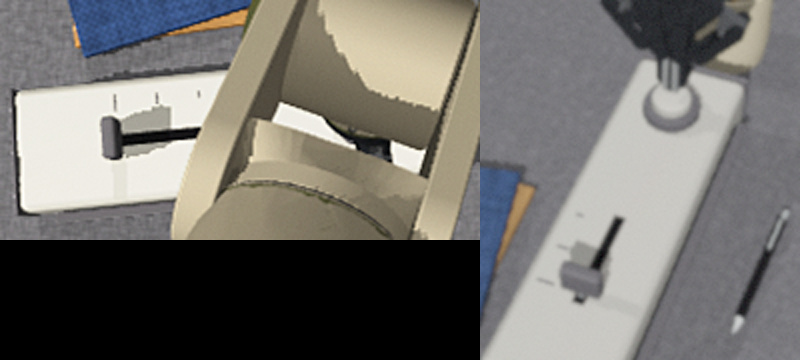

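The paddle is now at (221,268) in the top view, where I predicted the second stop would be, and the tips are centred over the button. I'll press it slowly.

Call:
play_rows --translation '[[0, 0, 0.01], [0, 0, 0.018], [0, 0, 0.02], [0, 0, 0.021], [0, 0, 0.022], [0, 0, 0.023], [0, 0, 0.023]]' --rotation '[[0, 0, 0], [0, 0, 0], [0, 0, 0], [0, 0, 0], [0, 0, 0], [0, 0, 0], [0, 0, 0]]' --gripper '[1, 1, 1, 1, 1, 1, 1]'

```text
time_s: 13.2
eef_pos: [572.1, -93.6, 58.3]
ee_rot: [0.001, 0.681, 0.733, 0.0]
force: [-10.7, 5.4, 28.3]
grip_width: 0.001
grip_force: 14.3
```

Call:
play_rows --translation '[[0, 0, 0.001], [0, 0, 0.002], [0, 0, 0.003], [0, 0, 0.003]]' --rotation '[[0, 0, 0], [0, 0, 0], [0, 0, 0], [0, 0, 0]]' --gripper '[1, 1, 1, 1]'

```text
time_s: 13.7
eef_pos: [572.4, -93.7, 57.9]
ee_rot: [0.002, 0.681, 0.733, 0.001]
force: [-19.1, 6.9, 48.8]
grip_width: -0.002
grip_force: 24.7
```

The press force is well above what full travel needs. I'll release straight up.

Call:
play_rows --translation '[[0, 0, -0.004], [0, 0, -0.02], [0, 0, -0.05], [0, 0, -0.09], [0, 0, -0.12], [0, 0, -0.12], [0, 0, -0.12]]' --rotation '[[0, 0, 0], [0, 0, 0], [0, 0, 0], [0, 0, 0], [0, 0, 0], [0, 0, 0], [0, 0, 0]]' --gripper '[1, 1, 1, 1, 1, 1, 1]'

```text
time_s: 14.58
eef_pos: [571.2, -93.6, 171.0]
ee_rot: [-0.001, 0.681, 0.732, -0.0]
force: [-1.1, -0.5, -0.5]
grip_width: -0.001
grip_force: 0.0
```

```bash
python3 - <<'E'
from h import *
t=cam("top")["pixels"];s=cam("side")["pixels"]
a=cv2.resize(t[200:320,165:405],(480,240),interpolation=2); b=cv2.resize(s[180:360,240:400],(320,360),interpolation=2)
w=np.zeros((360,800,3),np.uint8); w[:240,:480]=a; w[:,480:]=b
cv2.imwrite("pics/n.png",w[...,::-1])
E
```

```text
(no output)
```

View pics/n.png

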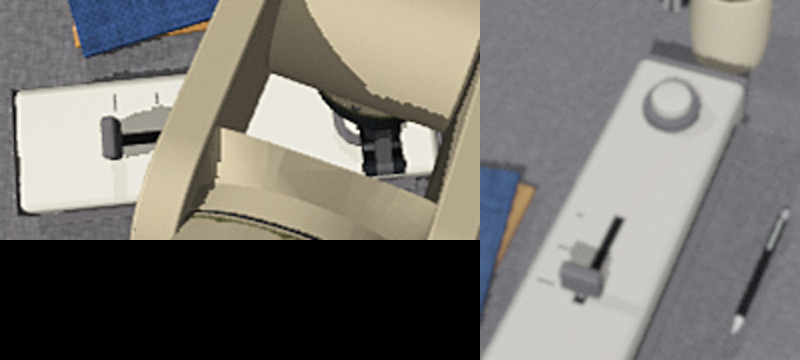

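The lever is at the stop and the button is back up, with the machine where it was. To confirm the 6 mm of travel, I'll press again in fine steps.

Call:
play_rows --translation '[[0, 0, 0.06], [0, 0, 0.09], [0, 0, 0.1], [0, 0, 0.104], [0, 0, 0.104], [0, 0, 0.104]]' --rotation '[[0, 0, 0], [0, 0, 0], [0, 0, 0], [0, 0, 0], [0, 0, 0], [0, 0, 0]]' --gripper '[1, 1, 1, 1, 1, 1]'

```text
time_s: 15.42
eef_pos: [572.2, -93.9, 69.1]
ee_rot: [0.001, 0.681, 0.732, 0.0]
force: [-0.1, -0.9, 0.5]
grip_width: 0.004
grip_force: 0.0
```

Call:
play_rows --translation '[[0, 0, 0.002], [0, 0, 0.002]]' --rotation '[[0, 0, 0], [0, 0, 0]]' --gripper '[1, 1]'

```text
time_s: 15.68
eef_pos: [571.6, -93.7, 66.2]
ee_rot: [0.0, 0.681, 0.732, 0.0]
force: [-0.3, -0.5, 0.6]
grip_width: 0.0
grip_force: 0.0
```

Call:
play_rows --translation '[[0, 0, 0.002], [0, 0, 0.002]]' --rotation '[[0, 0, 0], [0, 0, 0]]' --gripper '[1, 1]'

```text
time_s: 15.92
eef_pos: [571.8, -93.8, 64.2]
ee_rot: [0.0, 0.681, 0.732, 0.0]
force: [-0.0, -0.1, 1.5]
grip_width: 0.001
grip_force: 0.7
```

Call:
play_rows --translation '[[0, 0, 0.002], [0, 0, 0.002]]' --rotation '[[0, 0, 0], [0, 0, 0]]' --gripper '[1, 1]'

```text
time_s: 16.18
eef_pos: [571.7, -93.8, 62.1]
ee_rot: [0.0, 0.681, 0.732, 0.0]
force: [-0.5, -0.8, 2.6]
grip_width: 0.001
grip_force: 1.1
```

Call:
play_rows --translation '[[0, 0, 0.002], [0, 0, 0.002]]' --rotation '[[0, 0, 0], [0, 0, 0]]' --gripper '[1, 1]'

```text
time_s: 16.42
eef_pos: [571.8, -93.8, 60.2]
ee_rot: [0.0, 0.681, 0.732, 0.0]
force: [0.3, 0.2, 3.4]
grip_width: 0.0
grip_force: 1.6
```

The force ramps like a spring from z≈65 to the hard stop at 58.5, which is about 6 mm, so the first press went all the way down. I'll finish this one and release.

Call:
play_rows --translation '[[0, 0, 0.002], [0, 0, 0.002], [0, 0, -0.01], [0, 0, -0.06], [0, 0, -0.12], [0, 0, -0.12], [0, 0, -0.12], [0, 0, -0.12]]' --rotation '[[0, 0, 0], [0, 0, 0], [0, 0, 0], [0, 0, 0], [0, 0, 0], [0, 0, 0], [0, 0, 0], [0, 0, 0]]' --gripper '[1, 1, 1, 1, 1, 1, 1, 1]'

```text
time_s: 17.42
eef_pos: [571.0, -93.5, 178.7]
ee_rot: [-0.001, 0.681, 0.732, -0.001]
force: [0.2, 0.8, -0.6]
grip_width: -0.0
grip_force: 0.0
```

```bash
python3 -c "
from rig import ctrl
print(ctrl.sense()['eef_pos'],ctrl.finish_job())"
```

```text
the job is handed in; nothing more can be done
[570.98111897 -93.52706629 178.65325237] None
```

I pushed the lever to the second stop, then pressed the start button (twice, the second time to confirm full travel) and released it; the job was handed in at about 17 s, and no verdict came back.

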